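# Park a rear hub on the slanted lacing arm

### The job

Slide the orange rear hub, slotted end first, down onto the slanted steel arm of the green wheel-lacing stand. It will come to rest on the collar's pins, so keep it gently against them and turn it by feel until the slots drop over the pins and it sits fully home on the collar, then let go and leave it there. Do not force it, and leave the silver hub, the wrench and the jar alone.

Things in the scene. Friction and masses are not known exactly. Their poses are not given: they have to be found in the camera images.
- hub_center (a point): Centre of the grip zone, on the axis, of the loose orange rear hub, 0.3 to 0.55 kg, 72 mm long, bore 26 mm right through. It starts upright on its slotted end. z is its axis, from the slotted to the plain end. The plain barrel, 48 mm in diameter, from 31 mm below this point to 26 mm above it, is the place to hold it. Below that is the spoke flange, 104 mm in diameter, 5 mm thick, then the slotted ring.
- hub_foot (a point): Centre of the orange hub's slotted end face, on its axis, 46 mm below hub_center; axes as hub_center. The slotted end is a ring of blocks, about 102 mm in diameter, cut by five straight radial slots 12 mm wide and 10 mm deep, 72 degrees apart, one of them along the hub's own x.
- seat_face (a point): Centre of the face of the dark collar (100 mm in diameter) at the root of the slanted arm, 135 mm above the table. z points up along the arm's axis; y is level. The hub is home when hub_foot is here. Pressing the hub on the stand with more than 40 N in all, turning against the pins included, would damage it.
- pin_plane (a point): On the arm's axis, level with the pin tops, 8.5 mm up from seat_face, same axes; hub_foot stops here until the slots meet the pins. Five brass pins, 7 mm in diameter, tapering to 5 mm at the top, stand on the collar 36 mm from the axis, 72 degrees apart. The collar is clamped stiffly at an angle that differs each time and is not reported: feel for it by turning the hub, 72 degrees at most.
- rod_tip (a point): Centre of the free upper end of the stand's slanted steel arm, 72 mm up from seat_face, same axes. The arm leans 35 degrees from vertical, roughly towards the robot. It is a rod 23 mm in diameter whose last 14 mm taper to a 12 mm tip.
- stand: The fixed wheel-lacing stand: a green foot 200 x 140 mm with a two-cheeked aluminium fork that carries the slanted arm. Origin on the table; the arm leans to its -x; the centre of the collar's face (seat_face) is at (-30, 0, 135) mm.
- front_hub: Silver front hub, same outer sizes as the orange one but with no slots (it never fits the pins), standing upright, loose; origin at the centre of its underside. Leave alone.
- wrench: Steel wrench 170 mm long lying flat along its x, loose; origin under its middle. Leave alone.
- jar: Closed jar of spoke nipples with a yellow lid, 60 mm in diameter, 85 mm tall, loose; origin at the centre of its underside. Leave alone.
Mind the look-alikes: they are no part of the job. Of the things shaped like the part that bears hub_center, the orange one is meant.

How it is judged:
By the outcome, as a careful person would: the job done as asked, in the order asked, and still so for the second after the job is handed in, with the robot touching nothing.
It also fails if it takes over 61 s, if anything falls off the work surface, if the arm or the gripper's body presses on something with over 40 N, if the wrist force passes 120 N, or if a joint passes its speed limit or range.

### The arm

A 6-joint arm with a two-finger parallel gripper is mounted at the origin on the work surface. World frame = base frame: x ahead of the robot, y to its left, z up, the work surface at z = 0. Lengths are in m, angles in rad, forces in N, time in s.
With the tool pointing down it reaches from about 0.35 to 0.925 m from the base axis. Payload 6.4 kg.
Tool frame: the origin (TCP) lies between the finger pads; the fingertips stand arm.tip_extent ahead of it and the grasp point (between the pads) lies 8 mm behind it (arm.tip_extent is the distance from the TCP to the fingertips, in m); z points along the fingers, y is the direction in which the jaws open and shut (so a half turn about z gives the same grasp; the last joint's range is limited). The gripper opens to 94 mm and grips with 3 to 60 N. Pads are 16 mm wide; open, the fingers measure 119 mm over their backs; the gripper's body (75 mm by 177 mm) begins 78 mm behind the grasp point.
Start: joints at [1.1, 0.245, 1.558, -0, 1.339, -0.174], TCP at [0.19, 0.622, 0.216] pointing down, gripper open.
Joint ranges: [-3.13, 3.13], [-1.02, 2.26], [0.13, 2.54], [-0.95, 4.09], [0.21, 2.88], [-2.74, 2.74]. Speed limits (rad/s): [2.57, 2.57, 3.14, 3.14, 3.14, 3.14].

### API

Orientations are given as a rotation vector (axis times angle).
In Python, from bench import arm, vision gives the robot as it stands. The module is installed in compiled form; this text tells all that it offers.
- The arm moves only by the tool step_arm, never from a script. Its argument "targets" is a list that holds one entry, the list of rows, each a list of 7 numbers: the shift along the tool's x, y, z in mm, then the turn, a rotation vector about the tool's x, y, z in rad, then the opening, from 0 (shut) to 1 (fully open). In form: [[[x, y, z, ax, ay, az, jaw], ...]]. A call has 1 to 5 rows; each row shifts and turns the commanded pose from where the row before left it, along the tool's axes as they then stand; what a row does not reach is not made up. A row lasts 1/8 s, in which the tool goes at most 62.5 mm and 10.7 degrees, less where a joint would pass 70% of its speed; a pose out of reach is approached as far as the arm can. A call with a gripper value outside its range is refused whole. The fingers move at their own pace and stop on an object; the grip force is fixed at half the most. Time passes only in rows, so rows that do not move let the fingers close. It gives the time, the measured TCP pose, the force and the opening at its end, in the units of the state.
- arm.read_state(): the state, without advancing time (a new reading comes with each control period).
- vision.read_camera(name): name is "scene" or "top" or "wrist"; returns the picture (480x640x3 uint8, blue, green, red); there is no depth.
- vision.get_calibration(name): a dict with "fovy" (degrees; the focal length in pixels is half the picture's height over the tangent of half this angle, whatever the lens; pixels are square), "cx", "cy" (the principal point, pixels), "rvec" (rotation vector, rad) and "tvec" (3), from world to camera coordinates, as OpenCV has them; the wrist camera has in their place "mount" (4x4, takes a point from camera to tool coordinates, whose origin is the TCP and whose axes are the flange's). Camera axes: x right, y down, z forward; pixel columns grow to the right and rows downward; lengths in m; the calibration is good to about 2 mm. A picture is of the moment at which its call begins: read the wrist's pose just before it. get_calibration takes no time and is no camera call.
- arm.close_job(): hands the job in, once; it reports no verdict.
The state is a dict: "time_s": time; "joint_pos": joint angles; "qvel": joint speeds; "tau": joint torques, N m; "tcp_pos": TCP position; "eef_rot": TCP orientation; "contact_force": force on the tool from outside, world axes, zero at the start; "moment": the same for the moment, N m; "finger_gap": opening from 0.0 (shut) to 1.0 (fully open).
Only numpy, scipy, OpenCV 4.12 (cv2) and the standard library are available. Lean on these libraries where they do the work, as an engineer would, in place of code of your own. Each camera call takes 0.05 s, during which the arm holds its last target. There are 200 camera calls.

## Working session

There is one attempt and no reset: what is moved stays moved. The work goes in short steps, Python scripts to look and compute and a tool call to move; the robot and the scene stay as the last step left them, time stands still between calls to the robot, and variables do not carry over. Pictures are saved under pics/ and viewed, about 8 in all and at most 12, crops included, and the job is handed in when it is done.

Besides the shell and the picture viewer there is one more tool, called after "Call:" by a JSON object that holds its "api" and its "payload", one argument or row to a line. step_arm: Moves the arm, as the interface text tells. Its arguments: {"type":"object","properties":{"targets":{"type":"array","items":{"type":"array","items":{"type":"array","items":{"type":"number"}}}}},"required":["targets"]}

```bash
mkdir -p pics; cat > h.py <<'E'
import numpy as np, cv2
from scipy.spatial.transform import Rotation as R
from bench import arm, vision
def cal(n):
    c=vision.get_calibration(n); f=240/np.tan(np.radians(c["fovy"])/2)
    K=np.array([[f,0,c["cx"]],[0,f,c["cy"]],[0,0,1]])
    if "mount" in c:
        s=arm.read_state(); T=np.eye(4); T[:3,:3]=R.from_rotvec(s["eef_rot"]).as_matrix(); T[:3,3]=s["tcp_pos"]
        M=np.linalg.inv(T@np.array(c["mount"])); return K,M[:3,:3],M[:3,3]
    return K,R.from_rotvec(np.ravel(c["rvec"])).as_matrix(),np.ravel(c["tvec"])
def ray(C,uv):
    K,Rm,t=C; d=Rm.T@np.linalg.inv(K)@np.array([uv[0],uv[1],1.]); return -Rm.T@t,d/np.linalg.norm(d)
def onz(C,uv,z):
    o,d=ray(C,uv); return o+d*(z-o[2])/d[2]
def proj(C,p):
    K,Rm,t=C; q=(K@(Rm@np.atleast_2d(p).T+t[:,None])).T; return q[:,:2]/q[:,2:]
def tri(a,b):
    (o1,d1),(o2,d2)=a,b; A=np.stack([d1,-d2],1); s=np.linalg.lstsq(A,o2-o1,rcond=None)[0]
    p,q=o1+s[0]*d1,o2+s[1]*d2; return (p+q)/2,np.linalg.norm(p-q)
E
python3 - <<'E'
from h import *
for n in("top","scene"):
    im=vision.read_camera(n); cv2.imwrite(f"pics/{n}0.png",im); C=cal(n); print(n,C[0][0],ray(C,(C[0][0,2],C[0][1,2])))
s=arm.read_state(); print({k:np.round(v,3) for k,v in s.items()}); print(vision.get_calibration("wrist"))
print(arm.tip_extent)
E
```

```text
top [490.27301012   0.         322.5998125 ] (array([ 0.32904159, -0.09540817,  1.4210036 ]), array([ 0.16857904,  0.00235676, -0.98568532]))
scene [555.26549426   0.         321.43282311] (array([0.99698638, 0.5973598 , 1.27195244]), array([-0.33690174, -0.48882378, -0.80470401]))
{'time_s': np.float64(0.1), 'joint_pos': array([ 1.1  ,  0.246,  1.559, -0.   ,  1.339, -0.174]), 'qvel': array([ 0.001,  0.002, -0.005, -0.   , -0.002,  0.001]), 'tau': array([ 1.0000e-03, -4.1691e+01, -3.1553e+01,  6.9000e-02,  3.1000e-02,
       -0.0000e+00]), 'tcp_pos': array([0.19 , 0.621, 0.215]), 'eef_rot': array([-4.650e-01, -3.107e+00,  2.000e-03]), 'contact_force': array([-0.173,  0.22 ,  0.374]), 'moment': array([ 0.051,  0.036, -0.031]), 'finger_gap': np.float64(0.998)}
{'fovy': 59.03293642090949, 'cx': 326.45829422867905, 'cy': 240.42502712231533, 'mount': array([[-2.54060353e-04, -9.63691398e-01, -2.67018397e-01,
         7.83817542e-02],
       [ 9.99999949e-01, -1.93413890e-04, -2.53424629e-04,
        -4.04564673e-04],
       [ 1.92578069e-04, -2.67018448e-01,  9.63691398e-01,
        -1.68541909e-01],
       [ 0.00000000e+00,  0.00000000e+00,  0.00000000e+00,
         1.00000000e+00]])}
0.011
```

View pics/top0.png

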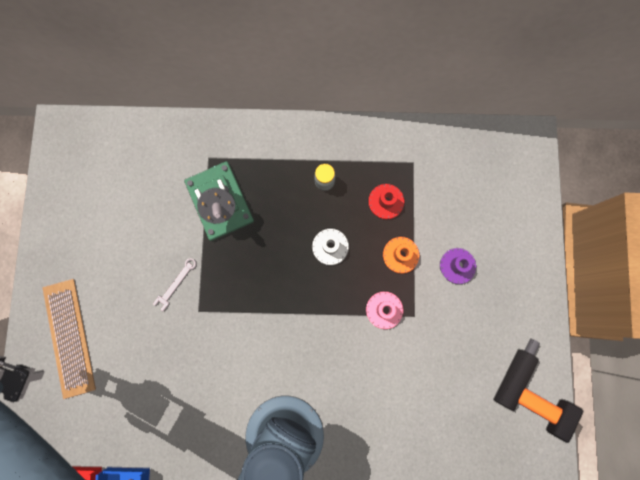

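View pics/scene0.png

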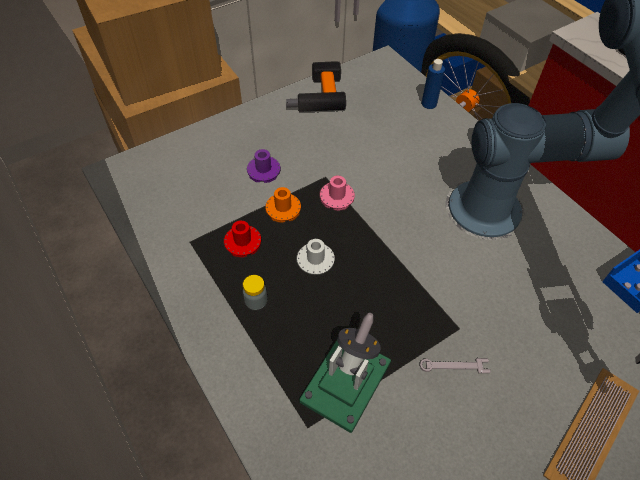

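Top view: orange hub at about (402,255), stand at (218,205), silver hub (331,246), jar (325,175), wrench (176,284). Scene view: orange hub (283,205), rod tip (369,318), collar (358,343).

```bash
python3 - <<'E'
from h import *
tiles=[]
res={}
for n,box,hb in(("top",(178,150,80,100),(402,255)),("scene",(290,300,110,140),(283,205))):
    im=cv2.imread(f"pics/{n}0.png"); C=cal(n); hsv=cv2.cvtColor(im,cv2.COLOR_BGR2HSV)
    m=cv2.inRange(hsv,(8,150,60),(20,255,255)); k,l,st,ce=cv2.connectedComponentsWithStats(m)
    i=min(range(1,k),key=lambda i:np.hypot(*(ce[i]-hb))+ (1e3 if st[i,4]<100 else 0)); print(n,"hub mask",st[i],ce[i])
    c=max(cv2.findContours((l==i).astype(np.uint8),0,1)[0],key=len)
    h=cv2.convexHull(c); e=cv2.fitEllipse(h); print("ellipse",e, onz(C,e[0],.012), onz(C,ce[i],.03))
    g=cv2.inRange(hsv,(65,80,30),(90,255,255)); k,l,st,ce=cv2.connectedComponentsWithStats(g); i=1+st[1:,4].argmax()
    c=max(cv2.findContours((l==i).astype(np.uint8),0,1)[0],key=len); r=cv2.minAreaRect(cv2.convexHull(c)); b=cv2.boxPoints(r)
    P=np.array([onz(C,p,.01) for p in b]); print("green",P.round(3).tolist(),P.mean(0))
    x,y,w,hh=box; t=cv2.resize(im[y:y+hh,x:x+w],None,fx=560/hh,fy=560/hh,interpolation=3); print("scale",560/hh); tiles.append(t)
w=[t[:,:400] for t in tiles]; cv2.imwrite("pics/stand.png",np.hstack(tiles)[:, :895] if 0 else np.hstack([cv2.resize(t,None,fx=.9,fy=.9) for t in tiles]))
print([t.shape for t in tiles])
E
```

```text
top hub mask [ 383  236   36   38 1031] [400.26382153 254.62754607]
ellipse ((400.29803466796875, 254.57861328125), (35.4487190246582, 37.216983795166016), 162.9127197265625) [ 0.50513028 -0.31826068  0.012     ] [ 0.50273793 -0.31531543  0.03      ]
green [[0.716, 0.322, 0.01], [0.775, 0.198, 0.01], [0.67, 0.149, 0.01], [0.612, 0.272, 0.01]] [0.69334338 0.23526473 0.01      ]
scale 5.6
scene hub mask [265 187  36  36 927] [282.78964401 205.5566343 ]
ellipse ((282.8822021484375, 205.05642700195312), (35.10309600830078, 35.59779357910156), 28.492633819580078) [ 0.50173924 -0.3252292   0.012     ] [ 0.51000615 -0.31058213  0.03      ]
green [[0.777, 0.198, 0.01], [0.593, 0.096, 0.01], [0.529, 0.234, 0.01], [0.713, 0.322, 0.01]] [0.6530389  0.21247199 0.01      ]
scale 4.0
[(560, 448, 3), (560, 440, 3)]
```

View pics/stand.png

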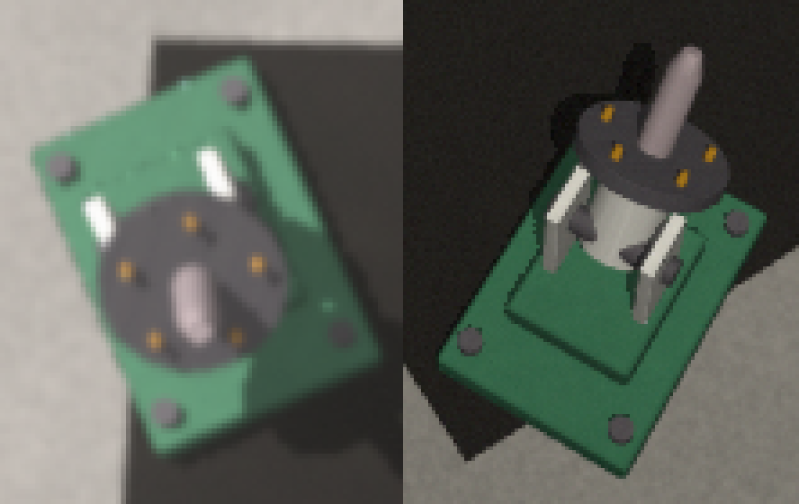

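The crops show the five brass pins, the collar and the rod tip clearly: rod tip top (218.3,215.9), scene (369.7,315.3), with four pins seen in both views.

```bash
python3 - <<'E'
from h import *
T,S=cal("top"),cal("scene")
t=lambda x,y:(178+x/5.04,150+y/5.04); s=lambda x,y:(290+(x-403)/3.6,300+y/3.6)
pts={"tip":((203,332),(690,55)),"A":((190,223),(617,153)),"B":((257,264),(607,114)),"D":((154,340),(711,154)),"E":((126,270),(683,179)),"collar":((193,281),(654,153))}
P={}
for k,(a,b) in pts.items(): P[k],e=tri(ray(T,t(*a)),ray(S,s(*b))); print(k,P[k].round(4),"gap",round(e*1e3,1))
c=np.array([onz(T,t(*p),.012) for p in((33,155),(248,58),(380,352),(155,452))]); print(c.round(3).tolist(),c.mean(0),[np.linalg.norm(c[i]-c[i-1]).round(3) for i in range(4)])
l=(c[0]+c[1]-c[2]-c[3]); w=(c[0]-c[1]+c[3]-c[2]); print("yaw",np.degrees(np.arctan2(l[1],l[0])),np.degrees(np.arctan2(-w[0],w[1])))
yaw=np.arctan2(l[1],l[0]); a=np.array([-np.sin(.6109)*np.cos(yaw),-np.sin(.6109)*np.sin(yaw),np.cos(.6109)])
o=c.mean(0); seat=np.array([o[0]-.03*np.cos(yaw),o[1]-.03*np.sin(yaw),.135]); print("axis",a,"seat",seat,"tip from foot",seat+.072*a, "tip/pins-based axis",(P["tip"]-P["collar"])/np.linalg.norm(P["tip"]-P["collar"]))
print("tip height expect",.135+.072*np.cos(.6109))
# hub: barrel top etc
E
```

```text
tip [0.5723 0.1759 0.1884] gap 0.6
A [0.6368 0.1934 0.156 ] gap 0.8
B [0.6202 0.1609 0.1359] gap 0.6
D [0.579  0.2154 0.1279] gap 1.5
E [0.6116 0.227  0.1508] gap 1.7
collar [0.6103 0.1962 0.1315] gap 3.0
[[0.711, 0.321, 0.012], [0.773, 0.197, 0.012], [0.598, 0.111, 0.012], [0.536, 0.238, 0.012]] [0.65464572 0.21684781 0.012     ] [np.float64(0.193), np.float64(0.138), np.float64(0.196), np.float64(0.141)]
yaw 25.736135330922416 26.320126898489626
axis [-0.51670522 -0.24907491  0.81913211] seat [0.62762162 0.20382099 0.135     ] tip from foot [0.59041884 0.1858876  0.19397751] tip/pins-based axis [-0.53242636 -0.28411225  0.79737219]
tip height expect 0.19397751157753687
```

```bash
cat >> h.py <<'E'
def tcp():
    s=arm.read_state(); return np.array(s["tcp_pos"]),R.from_rotvec(s["eef_rot"])
def down(xdeg):
    a=np.radians(xdeg); x=np.array([np.cos(a),np.sin(a),0]); z=np.array([0,0,-1.]); return R.from_matrix(np.stack([x,np.cross(z,x),z],1))
def plan(p1,R1,n,jaw,start=None):
    """rows to pose p1,R1 from start in n equal rows, in tool axes"""
    p,Rc=start or tcp(); dr=(Rc.inv()*R1).as_rotvec()/n; dp=(np.array(p1)-p)/n
    print("rot/row deg",np.degrees(np.linalg.norm(dr)).round(1),"mm/row",(np.linalg.norm(dp)*1e3).round(1))
    for i in range(n):
        t=Rc.inv().apply(dp)*1e3; print([*t.round(1).tolist(),*dr.round(3).tolist(),jaw]); Rc=Rc*R.from_rotvec(dr)
E
python3 - <<'E'
from h import *
plan([.495,-.313,.18],down(113),18,1)
E
```

```text
rot/row deg 2.8 mm/row 54.6
[-31.4, -44.7, 2.0, -0.0, 0.0, 0.048, 1]
[-33.5, -43.1, 2.0, -0.0, 0.0, 0.048, 1]
[-35.6, -41.4, 2.0, -0.0, 0.0, 0.048, 1]
[-37.5, -39.6, 2.0, -0.0, 0.0, 0.048, 1]
[-39.4, -37.8, 2.0, -0.0, 0.0, 0.048, 1]
[-41.2, -35.8, 2.0, -0.0, 0.0, 0.048, 1]
[-42.9, -33.8, 2.0, -0.0, 0.0, 0.048, 1]
[-44.5, -31.7, 2.0, -0.0, 0.0, 0.048, 1]
[-45.9, -29.5, 2.0, -0.0, 0.0, 0.048, 1]
[-47.3, -27.2, 2.0, -0.0, 0.0, 0.048, 1]
[-48.6, -24.9, 2.0, -0.0, 0.0, 0.048, 1]
[-49.7, -22.5, 2.0, -0.0, 0.0, 0.048, 1]
[-50.8, -20.1, 2.0, -0.0, 0.0, 0.048, 1]
[-51.7, -17.6, 2.0, -0.0, 0.0, 0.048, 1]
[-52.5, -15.1, 2.0, -0.0, 0.0, 0.048, 1]
[-53.1, -12.5, 2.0, -0.0, 0.0, 0.048, 1]
[-53.7, -9.9, 2.0, -0.0, 0.0, 0.048, 1]
[-54.1, -7.3, 2.0, -0.0, 0.0, 0.048, 1]
```

Call:
{"api": "step_arm", "payload": {
  "targets": [
    [[-31.4, -44.7, 2, 0, 0, 0.048, 1], [-33.5, -43.1, 2, 0, 0, 0.048, 1], [-35.6, -41.4, 2, 0, 0, 0.048, 1], [-37.5, -39.6, 2, 0, 0, 0.048, 1], [-39.4, -37.8, 2, 0, 0, 0.048, 1]]
  ]
}}

```text
time_s: 0.72
tcp_pos: [0.2752, 0.3605, 0.206]
eef_rot: [-0.835, -3.029, 0.001]
contact_force: [0.9, 0.3, 0.9]
finger_gap: 1.001
```

Call:
{"api": "step_arm", "payload": {
  "targets": [
    [[-41.2, -35.8, 2, 0, 0, 0.048, 1], [-42.9, -33.8, 2, 0, 0, 0.048, 1], [-44.5, -31.7, 2, 0, 0, 0.048, 1], [-45.9, -29.5, 2, 0, 0, 0.048, 1], [-47.3, -27.2, 2, 0, 0, 0.048, 1]]
  ]
}}

```text
time_s: 1.35
tcp_pos: [0.3608, 0.1013, 0.1963]
eef_rot: [1.192, 2.906, 0.0]
contact_force: [1.0, 0.3, 0.2]
finger_gap: 1.0
```

Call:
{"api": "step_arm", "payload": {
  "targets": [
    [[-48.6, -24.9, 2, 0, 0, 0.048, 1], [-49.7, -22.5, 2, 0, 0, 0.048, 1], [-50.8, -20.1, 2, 0, 0, 0.048, 1], [-51.7, -17.6, 2, 0, 0, 0.048, 1], [-52.5, -15.1, 2, 0, 0, 0.048, 1]]
  ]
}}

```text
time_s: 1.98
tcp_pos: [0.447, -0.1579, 0.1861]
eef_rot: [-1.532, -2.742, -0.0]
contact_force: [0.8, 0.1, 0.5]
finger_gap: 0.999
```

Call:
{"api": "step_arm", "payload": {
  "targets": [
    [[-53.1, -12.5, 2, 0, 0, 0.048, 1], [-53.7, -9.9, 2, 0, 0, 0.048, 1], [-54.1, -7.3, 2, 0, 0, 0.048, 1], [0, 0, 0, 0, 0, 0, 1], [0, 0, 0, 0, 0, 0, 1]]
  ]
}}

```text
time_s: 2.6
tcp_pos: [0.4986, -0.3106, 0.1798]
eef_rot: [-1.722, -2.626, -0.001]
contact_force: [0.5, 1.0, 0.5]
finger_gap: 0.999
```

```bash
python3 - <<'E'
from h import *
C=cal("wrist"); im=vision.read_camera("wrist"); cv2.imwrite("pics/w1.png",im); p,r=tcp(); print(p,r.as_matrix().round(3).tolist(),arm.read_state()["joint_pos"].round(2))
print(C[0][0,0])
hsv=cv2.cvtColor(im,cv2.COLOR_BGR2HSV); m=cv2.inRange(hsv,(5,150,60),(20,255,255)); k,l,st,ce=cv2.connectedComponentsWithStats(m); i=1+st[1:,4].argmax()
c=max(cv2.findContours((l==i).astype(np.uint8),0,1)[0],key=len); e=cv2.fitEllipse(cv2.convexHull(c)); print(st[i],e,onz(C,e[0],.012))
print("expected top",proj(C,[[.505,-.317,.072],[.505,-.317,.015]]))
E
```

```text
[ 0.49863321 -0.31022281  0.18007739] [[-0.399, 0.917, -0.001], [0.917, 0.399, 0.001], [0.001, -0.0, -1.0]] [-0.75  0.14  1.75  0.    1.25 -1.16]
423.9142246521801
[ 268  172  125  123 9910] ((330.8435363769531, 233.37832641601562), (123.07376098632812, 126.6446533203125), 87.38956451416016) [ 0.50463921 -0.31800605  0.012     ]
expected top [[332.64911728 254.25178984]
 [331.77776648 233.37359827]]
```

View pics/w1.png

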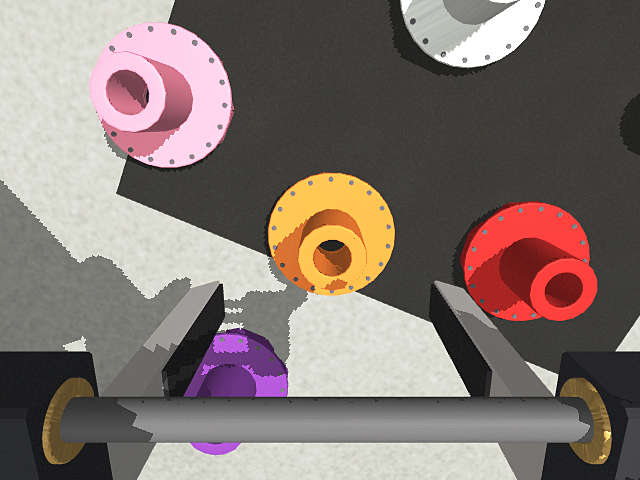

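The wrist view shows the orange hub's flange centred at (331,233) and its top ring at (332,257), agreeing with (0.505,-0.318).

```bash
python3 - <<'E'
from h import *
plan([.5048,-.318,.0385],down(113),4,1)
E
```

```text
rot/row deg 0.1 mm/row 35.5
[-2.4, 0.6, 35.4, -0.0, -0.0, 0.002, 1]
[-2.4, 0.6, 35.4, -0.0, -0.0, 0.002, 1]
[-2.4, 0.7, 35.4, -0.0, -0.0, 0.002, 1]
[-2.4, 0.7, 35.4, -0.0, -0.0, 0.002, 1]
```

Call:
{"api": "step_arm", "payload": {
  "targets": [
    [[-4.8, 1.3, 35.4, 0, 0, 0, 1], [-4.8, 1.3, 35.4, 0, 0, 0, 1], [0, 0, 35.4, 0, 0, 0, 1], [0, 0, 35.4, 0, 0, 0, 1], [0, 0, 0, 0, 0, 0, 1]]
  ]
}}

```text
time_s: 3.28
tcp_pos: [0.5033, -0.3161, 0.0364]
eef_rot: [-1.717, -2.623, -0.002]
contact_force: [0.3, 1.1, 0.3]
finger_gap: 0.999
```

Call:
{"api": "step_arm", "payload": {
  "targets": [
    [[0, 0, 0, 0, 0, 0, 0.3], [0, 0, 0, 0, 0, 0, 0.3], [0, 0, 0, 0, 0, 0, 0.3], [0, 0, 0, 0, 0, 0, 0.3], [0, 0, 0, 0, 0, 0, 0.3]]
  ]
}}

```text
time_s: 3.9
tcp_pos: [0.5055, -0.3191, 0.0392]
eef_rot: [1.722, 2.626, 0.0]
contact_force: [0.1, 0.5, 2.3]
finger_gap: 0.511
```

Call:
{"api": "step_arm", "payload": {
  "targets": [
    [[0, 0, 0, 0, 0, 0, 0.3], [0, 0, 0, 0, 0, 0, 0.3], [0, 0, -10, 0, 0, 0, 0.3], [0, 0, -20, 0, 0, 0, 0.3], [0, 0, 0, 0, 0, 0, 0.3]]
  ]
}}

```text
time_s: 4.53
tcp_pos: [0.5064, -0.3203, 0.0714]
eef_rot: [1.72, 2.623, -0.001]
contact_force: [-0.0, -0.4, -2.7]
finger_gap: 0.512
```

```bash
cat >> h.py <<'E'
def axis(yawdeg):
    y=np.radians(yawdeg); t=np.radians(35); return np.array([-np.sin(t)*np.cos(y),-np.sin(t)*np.sin(y),np.cos(t)])
def tool(a,ref):
    """tool z=-a, x nearest ref"""
    x=ref-a*(ref@a); x/=np.linalg.norm(x); return R.from_matrix(np.stack([x,np.cross(-a,x),-a],1))
E
python3 - <<'E'
from h import *
from scipy.optimize import least_squares
Q=np.array([[.6368,.1934,.156],[.6202,.1609,.1359],[.579,.2154,.1279],[.6116,.227,.1508]]); k=np.array([0,1,3,4])
def f(p,full=0):
    a=axis(p[3]); e1=np.array([-np.sin(np.radians(p[3])),np.cos(np.radians(p[3])),0]); e2=np.cross(a,e1)
    th=p[4]-k*2*np.pi/5
    return (p[:3]+.036*(np.cos(th)[:,None]*e1+np.sin(th)[:,None]*e2)-Q).ravel()
for t0 in(-1.5,0,1.5,3):
    s=least_squares(f,[.605,.195,.142,26,t0]); print(s.cost**.5*1e3,s.x)
    if s.cost<1e-4: best=s.x
c=best[:3]; a=axis(26); print("tip by pins",c+.0635*a)
seat=c-.0085*a; tip=seat+.072*a
x=np.array([np.cos(np.radians(116)),np.sin(np.radians(116)),0]); Rt=tool(a,x)
look=tip+a*(.04+.04+.0388)-.13*x; print("look",look)
p,r=tcp(); mid=np.array([.50,-.22,.24]); plan(mid,r,4,.3); print(); plan(look,Rt,8,.3,(mid,r))
E
```

```text
0.8182484339856417 [ 0.60634322  0.19420964  0.13760348 27.05493848 -1.98702476]
0.8182484192725173 [ 0.60634321  0.19420965  0.13760347 27.05520745 -1.98703019]
0.8182484190450648 [ 0.60634321  0.19420966  0.13760347 27.05529404  4.29615337]
0.8182484231457995 [ 0.60634321  0.19420966  0.13760347 27.05543058  4.29615061]
tip by pins [0.57360724 0.17824326 0.18961962]
look [0.56935087 0.03152904 0.28693489]
rot/row deg 0.0 mm/row 49.1
[23.5, 8.6, -42.2, 0.0, 0.0, 0.0, 0.3]
[23.5, 8.6, -42.2, 0.0, 0.0, 0.0, 0.3]
[23.5, 8.6, -42.2, 0.0, 0.0, 0.0, 0.3]
[23.5, 8.6, -42.2, 0.0, 0.0, 0.0, 0.3]

rot/row deg 4.4 mm/row 33.1
[25.4, 20.5, -5.9, -0.076, 0.002, -0.005, 0.3]
[25.3, 21.0, -4.3, -0.076, 0.002, -0.005, 0.3]
[25.2, 21.4, -2.6, -0.076, 0.002, -0.005, 0.3]
[25.1, 21.7, -0.9, -0.076, 0.002, -0.005, 0.3]
[24.9, 21.8, 0.8, -0.076, 0.002, -0.005, 0.3]
[24.8, 21.8, 2.5, -0.076, 0.002, -0.005, 0.3]
[24.7, 21.7, 4.2, -0.076, 0.002, -0.005, 0.3]
[24.6, 21.4, 5.9, -0.076, 0.002, -0.005, 0.3]
```

Call:
{"api": "step_arm", "payload": {
  "targets": [
    [[10, 4, -42, 0, 0, 0, 0.3], [23.5, 8.6, -42.2, 0, 0, 0, 0.3], [30, 11, -42.2, 0, 0, 0, 0.3], [30, 11, -42.2, 0, 0, 0, 0.3], [25.4, 20.5, -5.9, -0.076, 0.002, -0.005, 0.3]]
  ]
}}

```text
time_s: 5.15
tcp_pos: [0.5101, -0.1876, 0.2475]
eef_rot: [1.687, 2.591, 0.102]
contact_force: [-0.3, 0.6, -3.7]
finger_gap: 0.513
```

Call:
{"api": "step_arm", "payload": {
  "targets": [
    [[25.3, 21, -4.3, -0.076, 0.002, -0.005, 0.3], [25.2, 21.4, -2.6, -0.076, 0.002, -0.005, 0.3], [25.1, 21.7, -0.9, -0.076, 0.002, -0.005, 0.3], [24.9, 21.8, 0.8, -0.076, 0.002, -0.005, 0.3], [24.8, 21.8, 2.5, -0.076, 0.002, -0.005, 0.3]]
  ]
}}

```text
time_s: 5.78
tcp_pos: [0.5515, -0.0299, 0.2727]
eef_rot: [1.525, 2.405, 0.564]
contact_force: [-0.8, -0.8, -3.9]
finger_gap: 0.514
```

Call:
{"api": "step_arm", "payload": {
  "targets": [
    [[24.7, 21.7, 4.2, -0.076, 0.002, -0.005, 0.3], [24.6, 21.4, 5.9, -0.076, 0.002, -0.005, 0.3], [0, 0, 0, 0, 0, 0, 0.3], [0, 0, 0, 0, 0, 0, 0.3]]
  ]
}}

```text
time_s: 6.28
tcp_pos: [0.569, 0.0315, 0.2843]
eef_rot: [1.45, 2.314, 0.727]
contact_force: [-0.1, -0.0, -4.2]
finger_gap: 0.511
```

```bash
python3 - <<'E'
from h import *
C=cal("wrist"); im=vision.read_camera("wrist"); cv2.imwrite("pics/w2.png",im); p,r=tcp(); s=arm.read_state(); print(p,r.as_matrix().round(3).tolist(),s["joint_pos"].round(2),s["contact_force"],s["moment"],s["finger_gap"])
a=axis(26.5); c=np.array([.6063,.1942,.142]); print(proj(C,[c+.0635*a,c,c-.0085*a]).round(0).tolist())
E
```

```text
[0.56920419 0.03126585 0.28448115] [[-0.437, 0.74, 0.512], [0.9, 0.357, 0.251], [0.003, 0.57, -0.821]] [-0.35 -0.31  2.07  0.51  1.   -0.99] [ 1.19042204  0.34602838 -3.33913557] [-0.33692405  0.60427304  0.00688424] 0.5097903987992203
[[334.0, 35.0], [333.0, 51.0], [333.0, 53.0]]
```

View pics/w2.png

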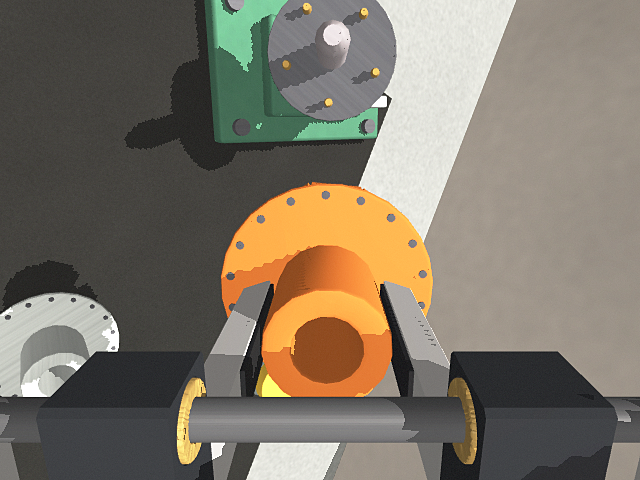

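The view shows the collar centred near (332,54), the pins with mean (332,52), and the rod tip at (336,36). The projections were (333,53), (333,51) and (334,35). The hub's bore at (327,351) is centred in the grip, where (326,350) was expected.

```bash
python3 - <<'E'
from h import *
a=axis(26.3); c=np.array([.6063,.1936,.142]); Rt=tool(a,np.array([-.437,.9,0]))
pre=c+a*(.0635+.015+.0388); p,r=tcp(); d=Rt.inv().apply(pre-p)*1e3; print(pre,d)
plan(pre,Rt,4,.3)
E
```

```text
[0.54598393 0.16378994 0.23808653] [129.11758159   3.69588681  59.74333932]
rot/row deg 0.1 mm/row 35.6
[32.3, 0.9, 14.9, -0.001, 0.0, -0.0, 0.3]
[32.3, 0.9, 14.9, -0.001, 0.0, -0.0, 0.3]
[32.3, 0.9, 14.9, -0.001, 0.0, -0.0, 0.3]
[32.3, 0.9, 14.9, -0.001, 0.0, -0.0, 0.3]
```

Call:
{"api": "step_arm", "payload": {
  "targets": [
    [[43, 1.2, 0, -0.002, 0, 0, 0.3], [43, 1.2, 0, -0.002, 0, 0, 0.3], [43, 1.2, 15, 0, 0, 0, 0.3], [0, 0, 25, 0, 0, 0, 0.3], [0, 0, 20, 0, 0, 0, 0.3]]
  ]
}}

```text
time_s: 6.95
tcp_pos: [0.5467, 0.1646, 0.2374]
eef_rot: [1.448, 2.311, 0.732]
contact_force: [0.7, -0.1, -3.3]
finger_gap: 0.512
```

Call:
{"api": "step_arm", "payload": {
  "targets": [
    [[0, 0, 0, 0, 0, 0, 0.3], [0, 0, 0, 0, 0, 0, 0.3]]
  ]
}}

```text
time_s: 7.2
tcp_pos: [0.5469, 0.1639, 0.2387]
eef_rot: [1.448, 2.309, 0.733]
contact_force: [-0.9, -0.2, -2.9]
finger_gap: 0.515
```

```bash
cat >> h.py <<'E'
A=axis(26.3); CP=np.array([.6063,.1936,.142]); RT=tool(A,np.array([-.437,.9,0]))
def rep():
    """offset of the axis line in tool axes, foot height over pin plane (mm), force in tool axes"""
    s=arm.read_state(); p,r=tcp(); foot=p+r.as_matrix()[:,2]*.0388; d=foot-CP; f=r.inv().apply(s["contact_force"]); m=r.inv().apply(s["moment"])
    print("t",s["time_s"],"foot h",((d@A)*1e3).round(1),"lateral tool xy",(r.inv().apply(d)[:2]*1e3).round(1),"F tool",f.round(1),"|F|",np.linalg.norm(f).round(1),"M",m.round(2),"rot err",np.degrees((r.inv()*RT).as_rotvec()).round(2),"j",s["joint_pos"].round(2),"gap",round(float(s["finger_gap"]),3))
E
python3 - <<'E'
from h import *
rep(); 
cv2.imwrite("pics/s3.png",cv2.resize(vision.read_camera("scene")[240:400,290:450],None,fx=3.5,fy=3.5,interpolation=3))
E
```

```text
t 7.2 foot h 78.5 lateral tool xy [-0.6  1.2] F tool [ 0.2 -2.4  1.8] |F| 3.0 M [ 0.73 -0.06 -0.04] rot err [ 0.1   0.11 -0.12] j [-0.04 -0.31  2.15  0.4   0.79 -0.7 ] gap 0.515
```

View pics/s3.png

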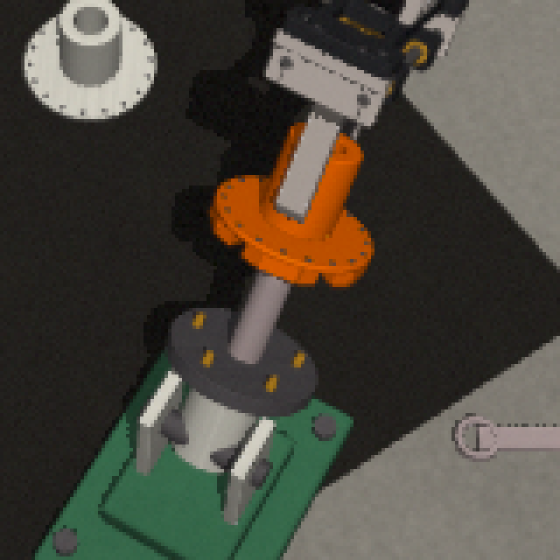

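The scene crop shows the hub in line with the rod. Two slots are visible at tile (312,280) and (238,242), so a rough guess at the turn needed is possible.

```bash
python3 - <<'E'
from h import *
S=cal("scene"); p,r=tcp(); foot=p+r.as_matrix()[:,2]*.0388; e1=np.array([-np.sin(np.radians(26.3)),np.cos(np.radians(26.3)),0]); e2=np.cross(A,e1)
def ang(uv,c0,h):
    o,d=ray(S,uv); P=o+d*((c0+h*A-o)@A)/(d@A)-c0; return np.hypot(P@e1,P@e2)*1e3,np.degrees(np.arctan2(P@e2,P@e1))%72
for t in((312,279),(238,241)): print("slot",ang((290+t[0]/3.5,240+t[1]/3.5),foot,.005))
for t in((198,321),(209,357),(272,382),(299,358)): print("pin",ang((290+t[0]/3.5,240+t[1]/3.5),CP,-.004))
E
```

```text
slot (np.float64(48.09427605947407), np.float64(20.03390690409006))
slot (np.float64(43.1784813127682), np.float64(25.412676523584935))
pin (np.float64(35.74441404849604), np.float64(27.52234671088536))
pin (np.float64(31.075326364606724), np.float64(27.953528405007717))
pin (np.float64(33.106720832383964), np.float64(37.925014084493895))
pin (np.float64(39.34581080590216), np.float64(37.709480291538576))
```

Call:
{"api": "step_arm", "payload": {
  "targets": [
    [[0.3, -0.6, 5, 0, 0, 0, 0.3], [0.3, -0.6, 5, 0, 0, 0, 0.3], [0, 0, 5, 0, 0, 0, 0.3], [0, 0, 5, 0, 0, 0, 0.3], [0, 0, 5, 0, 0, 0, 0.3]]
  ]
}}

```text
time_s: 7.88
tcp_pos: [0.5584, 0.1711, 0.2164]
eef_rot: [1.448, 2.311, 0.733]
contact_force: [-0.0, 0.0, -2.2]
finger_gap: 0.511
```

```bash
python3 -c "from h import *; rep()"
```

```text
t 7.875 foot h 52.5 lateral tool xy [ 0.9 -0.6] F tool [ 0.  -1.3  1.8] |F| 2.2 M [ 0.71 -0.   -0.05] rot err [ 0.06  0.06 -0.09] j [-0.02 -0.24  2.14  0.41  0.73 -0.71] gap 0.511
```

Call:
{"api": "step_arm", "payload": {
  "targets": [
    [[0, 0, 8, 0, 0, 0, 0.3], [0, 0, 8, 0, 0, 0, 0.3], [0, 0, 0, 0, 0, 0, 0.3]]
  ]
}}

```text
time_s: 8.25
tcp_pos: [0.5663, 0.1752, 0.2027]
eef_rot: [1.449, 2.312, 0.732]
contact_force: [0.3, -0.2, -3.1]
finger_gap: 0.512
```

```bash
python3 -c "from h import *; rep()"
```

```text
t 8.25 foot h 36.2 lateral tool xy [ 1.2 -1.3] F tool [-0.3 -1.6  2.7] |F| 3.1 M [ 0.63 -0.05 -0.02] rot err [-0.02  0.02 -0.11] j [-0.01 -0.2   2.13  0.42  0.7  -0.72] gap 0.512
```

Call:
{"api": "step_arm", "payload": {
  "targets": [
    [[0, 0, 8, 0, 0, 0, 0.3], [0, 0, 8, 0, 0, 0, 0.3], [0, 0, 6, 0, 0, 0, 0.3], [0, 0, 4, 0, 0, 0, 0.3], [0, 0, 0, 0, 0, 0, 0.3]]
  ]
}}

```text
time_s: 8.88
tcp_pos: [0.5799, 0.1817, 0.1821]
eef_rot: [1.448, 2.311, 0.732]
contact_force: [-1.0, -0.2, -2.9]
finger_gap: 0.512
```

```bash
python3 -c "from h import *; rep()"
```

```text
t 8.875 foot h 10.6 lateral tool xy [ 1.  -0.7] F tool [ 0.2 -2.5  1.8] |F| 3.1 M [ 0.71 -0.07 -0.06] rot err [ 0.04  0.05 -0.1 ] j [ 0.   -0.13  2.11  0.43  0.64 -0.73] gap 0.512
```

Call:
{"api": "step_arm", "payload": {
  "targets": [
    [[0, 0, 2, 0, 0, 0, 0.3], [0, 0, 2, 0, 0, 0, 0.3], [0, 0, 2, 0, 0, 0, 0.3], [0, 0, 1.5, 0, 0, 0, 0.3], [0, 0, 0, 0, 0, 0, 0.3]]
  ]
}}

```text
time_s: 9.5
tcp_pos: [0.5838, 0.1835, 0.1762]
eef_rot: [1.448, 2.311, 0.733]
contact_force: [-0.0, 0.1, -3.0]
finger_gap: 0.511
```

```bash
python3 -c "from h import *; rep()"
```

```text
t 9.5 foot h 3.4 lateral tool xy [ 0.9 -0.5] F tool [ 0.1 -1.7  2.4] |F| 3.0 M [ 0.67 -0.03 -0.02] rot err [ 0.06  0.06 -0.09] j [ 0.01 -0.11  2.1   0.44  0.63 -0.73] gap 0.511
```

Call:
{"api": "step_arm", "payload": {
  "targets": [
    [[0, 0, 1, 0, 0, 0, 0.3], [0, 0, 1, 0, 0, 0, 0.3], [0, 0, 0.7, 0, 0, 0, 0.3], [0, 0, 0, 0, 0, 0, 0.3]]
  ]
}}

```text
time_s: 10.0
tcp_pos: [0.5852, 0.1842, 0.1741]
eef_rot: [1.448, 2.31, 0.733]
contact_force: [-0.6, -0.6, -3.9]
finger_gap: 0.512
```

```bash
python3 -c "from h import *; rep()"
```

```text
t 10.0 foot h 0.7 lateral tool xy [ 0.9 -0.5] F tool [-0.3 -2.9  2.7] |F| 4.0 M [ 0.68  0.01 -0.02] rot err [ 0.07  0.07 -0.09] j [ 0.01 -0.1   2.1   0.44  0.62 -0.74] gap 0.512
```

Call:
{"api": "step_arm", "payload": {
  "targets": [
    [[0, 0, 0.7, 0, 0, 0, 0.3], [0, 0, 0.7, 0, 0, 0, 0.3], [0, 0, 0, 0, 0, 0, 0.3]]
  ]
}}

```text
time_s: 10.38
tcp_pos: [0.5859, 0.1846, 0.1729]
eef_rot: [1.448, 2.31, 0.733]
contact_force: [0.3, -0.0, -3.0]
finger_gap: 0.515
```

```bash
python3 -c "from h import *; rep()"
```

```text
t 10.375 foot h -0.7 lateral tool xy [ 0.9 -0.5] F tool [-0.2 -1.5  2.6] |F| 3.0 M [ 0.69 -0.   -0.04] rot err [ 0.07  0.07 -0.09] j [ 0.01 -0.1   2.1   0.44  0.62 -0.74] gap 0.515
```

Call:
{"api": "step_arm", "payload": {
  "targets": [
    [[0, 0, 0.6, 0, 0, 0, 0.3], [0, 0, 0.6, 0, 0, 0, 0.3], [0, 0, 0, 0, 0, 0, 0.3]]
  ]
}}

```text
time_s: 10.75
tcp_pos: [0.5865, 0.1849, 0.1719]
eef_rot: [1.448, 2.31, 0.733]
contact_force: [-0.2, -0.5, -4.1]
finger_gap: 0.515
```

```bash
python3 -c "from h import *; rep()"
```

```text
t 10.75 foot h -1.9 lateral tool xy [ 0.9 -0.5] F tool [-0.4 -2.7  3.1] |F| 4.1 M [ 0.68 -0.09 -0.  ] rot err [ 0.07  0.07 -0.09] j [ 0.01 -0.09  2.1   0.44  0.62 -0.74] gap 0.515
```

Call:
{"api": "step_arm", "payload": {
  "targets": [
    [[0, 0, 0.6, 0, 0, 0, 0.3], [0, 0, 0.6, 0, 0, 0, 0.3], [0, 0, 0, 0, 0, 0, 0.3]]
  ]
}}

```text
time_s: 11.12
tcp_pos: [0.5871, 0.1852, 0.171]
eef_rot: [1.448, 2.31, 0.733]
contact_force: [0.2, 0.1, -3.6]
finger_gap: 0.511
```

```bash
python3 -c "from h import *; rep()"
```

```text
t 11.125 foot h -3.1 lateral tool xy [ 0.9 -0.5] F tool [-0.  -1.9  3.1] |F| 3.7 M [ 0.67 -0.07  0.02] rot err [ 0.07  0.07 -0.09] j [ 0.01 -0.09  2.1   0.44  0.62 -0.74] gap 0.511
```

```bash
python3 - <<'E'
from h import *
cv2.imwrite("pics/s4.png",cv2.resize(vision.read_camera("scene")[280:400,300:420],None,fx=5,fy=5,interpolation=3))
E
```

```text
(no output)
```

View pics/s4.png

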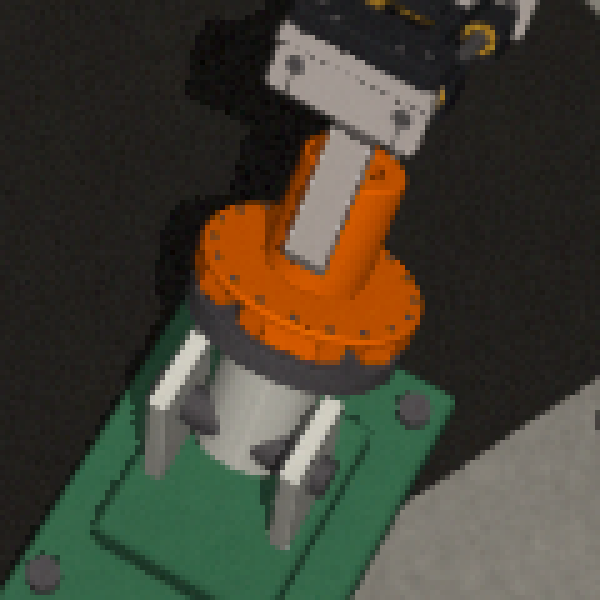

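The crop shows the hub's ring nearly on the dark collar, with no contact force yet, so the slots may already be over the pins. I'll keep lowering gently.

Call:
{"api": "step_arm", "payload": {
  "targets": [
    [[0, 0, 0.6, 0, 0, 0, 0.3], [0, 0, 0.6, 0, 0, 0, 0.3], [0, 0, 0, 0, 0, 0, 0.3]]
  ]
}}

```text
time_s: 11.55
tcp_pos: [0.5878, 0.1855, 0.17]
eef_rot: [1.448, 2.31, 0.733]
contact_force: [0.2, 0.3, -3.2]
finger_gap: 0.512
```

```bash
python3 -c "from h import *; rep()"
```

```text
t 11.55 foot h -4.3 lateral tool xy [ 0.9 -0.5] F tool [ 0.2 -1.6  2.8] |F| 3.2 M [ 0.7  -0.05 -0.01] rot err [ 0.07  0.07 -0.1 ] j [ 0.01 -0.09  2.1   0.44  0.62 -0.74] gap 0.512
```

Call:
{"api": "step_arm", "payload": {
  "targets": [
    [[0, 0, 0.6, 0, 0, 0, 0.3], [0, 0, 0.6, 0, 0, 0, 0.3], [0, 0, 0, 0, 0, 0, 0.3]]
  ]
}}

```text
time_s: 11.92
tcp_pos: [0.5884, 0.1858, 0.169]
eef_rot: [1.448, 2.31, 0.733]
contact_force: [-0.5, 0.2, -3.3]
finger_gap: 0.514
```

Call:
{"api": "step_arm", "payload": {
  "targets": [
    [[0, 0, 0.5, 0, 0, 0, 0.3], [0, 0, 0.5, 0, 0, 0, 0.3], [0, 0, 0, 0, 0, 0, 0.3]]
  ]
}}

```text
time_s: 12.3
tcp_pos: [0.5889, 0.186, 0.1682]
eef_rot: [1.448, 2.31, 0.733]
contact_force: [0.6, -0.3, -2.8]
finger_gap: 0.512
```

```bash
python3 -c "from h import *; rep()"
```

```text
t 12.3 foot h -6.5 lateral tool xy [ 0.9 -0.5] F tool [-0.6 -1.2  2.5] |F| 2.8 M [ 0.74 -0.02 -0.03] rot err [ 0.07  0.07 -0.1 ] j [ 0.01 -0.08  2.09  0.45  0.61 -0.74] gap 0.512
```

Call:
{"api": "step_arm", "payload": {
  "targets": [
    [[0, 0, 0.5, 0, 0, 0, 0.3], [0, 0, 0.5, 0, 0, 0, 0.3], [0, 0, 0, 0, 0, 0, 0.3]]
  ]
}}

```text
time_s: 12.68
tcp_pos: [0.5894, 0.1863, 0.1673]
eef_rot: [1.448, 2.31, 0.733]
contact_force: [-0.0, -0.4, -3.3]
finger_gap: 0.514
```

Call:
{"api": "step_arm", "payload": {
  "targets": [
    [[0, 0, 0.5, 0, 0, 0, 0.3], [0, 0, 0, 0, 0, 0, 0.3]]
  ]
}}

```text
time_s: 12.92
tcp_pos: [0.5897, 0.1864, 0.1672]
eef_rot: [1.448, 2.31, 0.733]
contact_force: [-2.6, -1.2, -2.3]
finger_gap: 0.507
```

```bash
python3 -c "from h import *; rep()"
```

```text
t 12.925 foot h -7.8 lateral tool xy [ 0.9 -0.3] F tool [ 0.  -3.6  0.2] |F| 3.7 M [0.86 0.01 0.04] rot err [ 0.08  0.06 -0.09] j [ 0.01 -0.08  2.09  0.45  0.61 -0.74] gap 0.507
```

Call:
{"api": "step_arm", "payload": {
  "targets": [
    [[0, 0, 0.4, 0, 0, 0, 0.3], [0, 0, 0, 0, 0, 0, 0.3]]
  ]
}}

```text
time_s: 13.18
tcp_pos: [0.5897, 0.1865, 0.1671]
eef_rot: [1.447, 2.311, 0.732]
contact_force: [-7.5, -2.5, 3.3]
finger_gap: 0.51
```

```bash
python3 -c "from h import *; rep()"
```

```text
t 13.175 foot h -7.9 lateral tool xy [ 0.9 -0.3] F tool [ 1.  -4.6 -7.2] |F| 8.6 M [1.25 0.03 0.01] rot err [ 0.06  0.05 -0.07] j [ 0.01 -0.08  2.09  0.45  0.61 -0.74] gap 0.51
```

Contact is firm with hub_foot at z≈0.135, which is seat height. I'll feel whether the pins hold it in rotation.

Call:
{"api": "step_arm", "payload": {
  "targets": [
    [[0, 0, 0, 0, 0, -0.026, 0.3], [0, 0, 0, 0, 0, -0.026, 0.3], [0, 0, 0, 0, 0, 0, 0.3]]
  ]
}}

```text
time_s: 13.55
tcp_pos: [0.59, 0.1866, 0.1673]
eef_rot: [1.381, 2.339, 0.718]
contact_force: [-5.7, -0.7, 1.6]
finger_gap: 0.509
```

```bash
python3 -c "from h import *; rep()"
```

```text
t 13.55 foot h -7.9 lateral tool xy [0.9 0. ] F tool [ 2.  -3.4 -4.4] |F| 5.9 M [1.07 0.09 0.03] rot err [0.09 0.06 2.91] j [ 0.01 -0.08  2.09  0.45  0.61 -0.79] gap 0.509
```

Call:
{"api": "step_arm", "payload": {
  "targets": [
    [[0, 0, 0, 0, 0, -0.026, 0.3], [0, 0, 0, 0, 0, -0.026, 0.3], [0, 0, 0, 0, 0, 0, 0.3]]
  ]
}}

```text
time_s: 13.92
tcp_pos: [0.5898, 0.1866, 0.1672]
eef_rot: [1.317, 2.365, 0.704]
contact_force: [-6.6, -2.0, 3.9]
finger_gap: 0.508
```

```bash
python3 -c "from h import *; rep()"
```

```text
t 13.925 foot h -7.9 lateral tool xy [ 1.  -0.1] F tool [ 1.4 -3.2 -7.2] |F| 8.0 M [1.2  0.21 0.3 ] rot err [0.07 0.04 5.82] j [ 0.01 -0.08  2.09  0.45  0.61 -0.84] gap 0.508
```

Call:
{"api": "step_arm", "payload": {
  "targets": [
    [[0, 0, 0, 0, 0, -0.02, 0.3], [0, 0, 0, 0, 0, 0, 0.3]]
  ]
}}

```text
time_s: 14.18
tcp_pos: [0.5898, 0.1865, 0.1671]
eef_rot: [1.294, 2.374, 0.699]
contact_force: [-5.5, -3.3, 3.6]
finger_gap: 0.51
```

```bash
python3 -c "from h import *; rep()"
```

```text
t 14.175 foot h -7.9 lateral tool xy [ 0.9 -0.2] F tool [-0.1 -3.2 -6.6] |F| 7.4 M [1.28 0.12 0.77] rot err [0.08 0.03 6.84] j [ 0.01 -0.08  2.09  0.45  0.61 -0.86] gap 0.51
```

The turn is blocked after about 6° (moment 0.77 N·m), so the pins are in the slots and the hub is down at seat height. I'll turn back to mid-slot, ease the pressure and let go.

Call:
{"api": "step_arm", "payload": {
  "targets": [
    [[0, 0, 0, 0, 0, 0.04, 0.3], [0, 0, 0, 0, 0, 0.03, 0.3], [0, 0, 0, 0, 0, 0, 0.3], [0, 0, 0, 0, 0, 0, 0.3]]
  ]
}}

```text
time_s: 14.68
tcp_pos: [0.5903, 0.1862, 0.1674]
eef_rot: [1.379, 2.339, 0.718]
contact_force: [-4.6, -3.3, 2.7]
finger_gap: 0.513
```

```bash
python3 -c "from h import *; rep()"
```

```text
t 14.675 foot h -7.9 lateral tool xy [0.4 0.3] F tool [-0.8 -3.  -5.4] |F| 6.2 M [ 1.12 -0.26 -0.04] rot err [0.13 0.12 3.02] j [ 0.01 -0.08  2.09  0.45  0.61 -0.8 ] gap 0.513
```

Call:
{"api": "step_arm", "payload": {
  "targets": [
    [[0, 0, 0, 0, 0, 0, 1], [0, 0, 0, 0, 0, 0, 1], [0, 0, 0, 0, 0, 0, 1], [0, 0, 0, 0, 0, 0, 1], [0, 0, 0, 0, 0, 0, 1]]
  ]
}}

```text
time_s: 15.3
tcp_pos: [0.5899, 0.1865, 0.1667]
eef_rot: [1.379, 2.34, 0.718]
contact_force: [-0.1, 0.5, 0.0]
finger_gap: 0.987
```

Released cleanly with no residual force. Retracting along the axis.

Call:
{"api": "step_arm", "payload": {
  "targets": [
    [[0, 0, -10, 0, 0, 0, 1], [0, 0, -25, 0, 0, 0, 1], [0, 0, -40, 0, 0, 0, 1], [0, 0, -50, 0, 0, 0, 1], [0, 0, 0, 0, 0, 0, 1]]
  ]
}}

```text
time_s: 15.92
tcp_pos: [0.5263, 0.1542, 0.2745]
eef_rot: [1.374, 2.331, 0.721]
contact_force: [0.4, -0.7, -0.0]
finger_gap: 1.002
```

```bash
python3 - <<'E'
from h import *
C=cal("wrist"); w=vision.read_camera("wrist"); s=vision.read_camera("scene")[280:400,300:420]
cv2.imwrite("pics/end.png",np.hstack([cv2.resize(w,(440,330)),cv2.resize(s,(330,330),interpolation=3)]))
hsv=cv2.cvtColor(w,cv2.COLOR_BGR2HSV); m=cv2.inRange(hsv,(5,150,60),(20,255,255)); x=cv2.boundingRect(m); print("orange box",x); seat=CP-.0085*A
print("expected top ring, flange top", proj(C,[seat+.072*A,seat+.015*A]).round(0).tolist()); rep()
E
```

```text
orange box (44, 158, 566, 317)
expected top ring, flange top [[321.0, 246.0], [322.0, 225.0]]
t 16.025 foot h 117.2 lateral tool xy [ 0.7 -0.1] F tool [0.7 0.4 0.4] |F| 0.9 M [ 0.33 -0.05 -0.08] rot err [0.13 0.11 3.01] j [-0.07 -0.41  2.17  0.38  0.88 -0.74] gap 0.996
```

View pics/end.png

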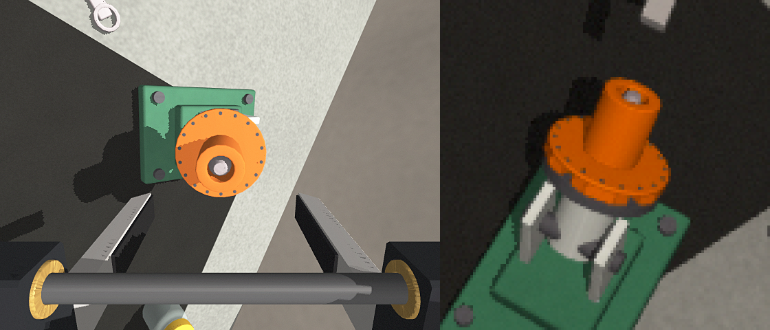

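The final view shows the hub flush on the collar, with the rod tip level with the hub's top in the bore. The gripper is clear and nothing else has been disturbed.

```bash
python3 -c "from h import *; print(arm.close_job())"
```

```text
the job is handed in; nothing more can be done
None
```

I slid the orange hub, slotted end first, onto the slanted arm, and it now sits home on the collar, let go. I handed the job in at about 16 s of the 61 s allowed.

- **No search needed:** the slots met the pins on the way down, so the hub never rested on the pins and there was nothing to hunt for.
- **Seat height:** the hub came to a firm stop with hub_foot at z ≈ 0.135 m. Measured along the arm that is 7.9 mm below the estimated pin plane, against 8.5 mm nominal, so 0.6 mm short, which is within the calibration error.
- **Turning check:** with the hub down, turning it met resistance after about 6°, at 0.77 N·m. That puts the pins in the slots, pressing on them with an estimated 21 N or so. I turned it back to about mid-slot before letting go; I only tested one direction.
- **Force:** pressing peaked at about 10 N, and the two together stay under the 40 N limit.
- **After release:** the force on the tool was close to zero. The final picture shows the hub flush on the collar, with the rod tip in the top of its bore. I did not go near the silver hub, wrench or jar.
- **One disagreement:** placing seat_face from the middle of the green foot was off by about 20 mm from the positions of the pins and rod tip. I used the pins and rod tip, and the wrist view agreed with them to within about 2 mm.

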